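Unbolt the microscope's specimen carriage with a hooked rod and put the specimen away

TASK

The specimen under the microscope is finished with, but its carriage is bolted and the bolt sits under the clear guard where hands must not go: take the hooked rod, draw the red-knobbed bolt fully open with it, never touching the bolt or knob with the gripper, and lay the rod back down flat in its grey tray. Then pull the carriage all the way out sideways by its red tab, with the specimen still standing on it, and set the specimen down gently, upright, on the green pad in the empty bay of the blue tray. Leave the bolt drawn, the carriage out, and everything else on the bench where it is.

Things in the scene. Friction and masses are not known exactly. Their poses are not given: they have to be found in the camera images.
- microscope: White digital inspection microscope, fixed; small yaw. Origin at table level, x away from the robot, y left, z up. Base slab x -110..160, y -185..215 mm, top at z 30. Column 50 x 90 mm centred at x 155, y 0, to z 400. Camera head of radius 50 about x 20, y 0, up to z 490.
- ring_light (a point): Centre of the underside of the green ring light, diameter 120 mm, at microscope x 20, y 0, z 156, straight above the specimen's place.
- guard_front (a point): Middle of the yellow front edge, underside, of the clear guard over the bolt, at microscope x 20, y -150, z 115. The guard is a level plate 5 mm thick reaching 130 mm back (to x 150) and 50 mm to either side, held only by a plate at its rear (x 147): open to the front (-x) and both sides.
- bolt (a joint): Travel in m of the brass bolt that locks the carriage: 0 fully shut, 0.045 fully open (end stop). It slides toward the microscope's -x (towards the robot), stiff by about 3 N, and stays where it is left. It starts within 6 mm of shut. While it is shut the carriage cannot be pulled out; it frees the carriage once past about 0.03.
- bolt_knob: Upright round red knob of the bolt, diameter 14 mm (a look-only cap 18 mm), 38 mm tall. Origin: centre of its foot, at z 52 above the table; the top is at z 90. With the bolt shut it stands at microscope x 80, y -150, under the guard. Axes as the microscope's. The bolt's bar beneath it is 12 mm wide and its top is at the knob's foot.
- rod: Loose hooked rod, 0.12 kg. Orange handle x -35..45, y -11..11, z 0..24 mm; a steel shaft of diameter 8 runs from it along +x at z 12 to x 170, then bends square to +y for 24 mm (centre line; round end 4 mm more): an L hook lying level. Origin: under the handle; centre of mass about 20 mm ahead of it. It lies on the handle's underside.
- rod_hook (a point): Middle of the rod's hook: 170 mm along +x, 12 mm along +y, 12 mm up in the rod's frame.
- rod_tray: Fixed grey shallow tray 260 x 130 mm (x by y), walls 14 mm high and 4 mm thick, floor 4 mm thick. Origin: under its centre. The rod lies in it at the start, its origin about 60 mm to the tray's -x, hook to +x.
- carriage (a joint): Travel in m of the specimen carriage: 0 under the lens, 0.15 fully out (end stop). It slides toward the microscope's +y (left) against about 2 N and stays where it is left.
- carriage_grip (a point): Point on the carriage's red pull tab, an upright fin 60 mm long (microscope y, the way it slides), 10 mm thick (microscope x), 45 mm high; this point is at its middle, 12 mm below its top, z 65 above the table. It starts 135 mm to microscope +y of the specimen axis, moves with the carriage, and stands on a flat neck 50 mm wide whose top is at z 42.
- carriage_seat (a point): Centre of the carriage's flat top (120 x 130 mm, white disc of diameter 100), z 44 above the table, moves with the carriage.
- specimen: Loose black round resin-mounted specimen with a shiny metal face on top, diameter 56 mm, 40 mm tall, about 0.15 kg. Origin: centre of its underside. It stands on the carriage, within 12 mm of its centre.
- specimen_tray: Fixed blue tray 220 x 140 mm (x by y), walls 18 mm high and 4 mm thick, floor 4 mm, one wall across the middle making two bays of about 104 mm (x) by 132 mm (y). Origin: under its centre.
- pad: Thin green pad, 80 x 100 x 2 mm (x by y by z), fixed flat on the floor of the tray's empty bay, in its middle; which of the two bays it is changes. Origin: centre of its underside, z 4 above the table; the specimen goes on it.
- other_specimen: Amber specimen of the same size in the tray's other bay (bay centres lie 54 mm either way along the tray's x); leave it.
- cleaner_bottle: White bottle, diameter 60, 110 mm tall, standing; leave it.
- lens_jar: Amber jar, diameter 64, 80 mm tall; leave it.
- lens_brush: Brush 160 mm long lying on the table in front of the robot; leave it.
- objective: Black spare objective, diameter 52, 55 mm tall; leave it.
Things that resemble listed ones, but are neither listed nor needed, are in the scene too. Of the things shaped like the rod, the orange one is meant.

How it is judged:
On the way, in this order (a step that is already met when the one before it is completed fails the run):
1. The hooked rod is lifted out of its tray in the gripper (z of rod in the frame of rod_tray above 0.03 m and contact force between the fingers and rod above 1 N), for 0.1 s.
2. With the rod in the gripper, the bolt is drawn open, to within 6 mm of its stop (value of joint bolt above 0.039 m and contact force between the fingers and rod above 1 N), for 0.1 s.
3. The rod lies flat in its grey tray again, let go (x of rod in the frame of rod_tray between -0.11 and 0.11 m and y of rod in the frame of rod_tray between -0.05 and 0.05 m and x of rod_hook in the frame of rod_tray between -0.127 and 0.127 m and y of rod_hook in the frame of rod_tray between -0.06 and 0.06 m and z of rod in the frame of rod_tray below 0.01 m and angle between rod's own z axis and vertical below 0.12 rad and contact force between each of the fingers, the arm and rod below 0.1 N), for 0.2 s.
4. The carriage is pulled out to within 10 mm of its stop, the specimen standing on it (value of joint carriage above 0.14 m and horizontal distance between specimen and carriage_seat below 0.04 m and angle between specimen's own z axis and vertical below 0.1 rad), for 0.2 s.
At the end, for the whole second after the job is handed in: Bolt within 6 mm of fully open; carriage within 10 mm of fully out; rod lying flat inside its grey tray, at rest, released; specimen standing upright on the green pad in the empty bay of the blue tray (centre within 30 mm by 45 mm of the pad's), at rest, released (all of step 3 and value of joint bolt above 0.039 m and value of joint carriage above 0.14 m and x of specimen in the frame of pad between -0.03 and 0.03 m and y of specimen in the frame of pad between -0.045 and 0.045 m and z of specimen in the frame of pad below 0.006 m and angle between specimen's own z axis and vertical below 0.1 rad and contact force between each of the fingers, the arm and specimen below 0.1 N and linear speed of each of specimen, rod below 0.02 m/s); the robot touches nothing.
It fails at once if The robot touches the bolt or its knob itself (contact force between any of the fingers, the arm and bolt_knob above 0.5 N).
It fails at once if The specimen is dropped (falls free faster than 0.6 m/s) (linear speed of specimen above 0.6 m/s and contact force between each of the fingers, the arm and specimen below 0.05 N).
It fails at once if The specimen is tipped over (angle between specimen's own z axis and vertical above 0.6 rad).
It fails at once if The rod is dropped (falls free faster than 0.7 m/s) (linear speed of rod above 0.7 m/s and contact force between each of the fingers, the arm and rod below 0.05 N).
It fails at once if A bystander (other specimen, bottle, jar, brush, objective) is moved by more than 20 mm (distance of any of other_specimen, cleaner_bottle, lens_jar, lens_brush, objective from where it was at the start of the episode above 0.02 m).
It also fails if it takes over 72 s, if anything falls off the work surface, if the arm or the gripper's body presses on something with over 40 N, if the wrist force passes 120 N, or if a joint passes its speed limit or range.

ROBOT

A 7-joint arm with a two-finger parallel gripper is mounted at the origin on the work surface. World frame = base frame: x ahead of the robot, y to its left, z up, the work surface at z = 0. Lengths are in m, angles in rad, forces in N, time in s.
With the tool pointing down it reaches from about 0.35 to 0.9 m from the base axis. Payload 8.1 kg.
Tool frame: the origin (TCP) lies midway between the tips of the shut fingers; the grasp point (between the pads) lies 19 mm behind it; z points along the fingers, y is the line along which they close (so a half turn about z gives the same grasp; the last joint's range is limited). The gripper opens to 92 mm and grips with 3 to 60 N. Pads are 19 mm wide; open, the fingers measure 130 mm over their backs; the gripper's body (75 mm by 190 mm) begins 47 mm behind the grasp point.
Start: joints at [1.142, 0.434, 0.025, 1.573, -0.012, 1.134, -0.075], TCP at [0.2, -0.592, 0.19] pointing down, gripper open.
Joint ranges: [-2.62, 2.62], [-0.44, 2.09], [-1.27, 1.32], [0.08, 2.57], [-1.32, 4.46], [0.12, 2], [-2.74, 2.74]. Speed limits (rad/s): [2.22, 2.22, 3.01, 3.01, 3.14, 3.14, 3.14].

INTERFACE

Orientations are given as a rotation vector (axis times angle).
In Python, from cell import observe, get_image, camera_model, sign_off, recognise, silhouettes gives the robot as it stands.
- The arm moves only by the tool apply_moves, never from a script. Its argument "motion" is a list of rows, each an object of numbers: "x", "y", "z": the shift along the world's x, y, z in cm; "yaw": the turn about the world's z in degrees; "hand": the opening, from -1 (shut) to 1 (fully open), so that 0 is half open. In form: [{"x": .., "y": .., "z": .., "yaw": .., "hand": ..}, ...]. A call has 1 to 10 rows; each row is the pose to reach, as a shift and turn from the pose commanded when the call began; what a row does not reach only later rows make up. A row lasts 1/8 s, in which the tool goes at most 62.5 mm and 10.7 degrees, less where a joint would pass 70% of its speed; a pose out of reach is approached as far as the arm can. A call with a gripper value outside its range is refused whole. The fingers move at their own pace and stop on an object; "newtons" is the grip in N (left out, the last holds). Time passes only in rows, so rows that repeat a pose let the fingers close. It gives the time, the measured TCP pose, the force, the opening and the grip force at its end, in the units of the state.
- observe(): the state, without advancing time (a new reading comes with each control period).
- get_image(name): name is "scene" or "top" or "wrist"; returns the picture (420x560x3 uint8, blue, green, red); there is no depth.
- camera_model(name): a dict with "camera_matrix" (3x3 intrinsics, pixels), "T" (4x4, takes a point from camera to world coordinates). Camera axes: x right, y up, looking along -z (the intrinsics and any distortion apply to the point x, -y, -z); pixel columns grow to the right and rows downward; lengths in m; the calibration is good to about 2 mm. A picture is of the moment at which its call begins: read the wrist's pose just before it. camera_model takes no time and is no camera call; for the wrist camera it gives the pose at the moment of the call.
- sign_off(): hands the job in; it is judged then, once.
Trained networks look in the newest picture that a camera, given by its name, has taken for a name from the list of things; names that differ only in an ending like _2 or _b are one class to them, and where a whole thing is asked for, a point or a joint stands for the part that bears it (a point fixed in the world has none). Each returns a list of dicts, best first, with "p" (0 to 1); they miss things now and then, are a little off and sometimes report something else, mostly with a low value. They report only what shows in the picture. A call takes as long as a camera call. They do not tell look-alikes from the thing itself.
- recognise(query, camera): "rect" ([left, top, right, bottom] in pixels, round what is visible of it).
- silhouettes(query, camera): "mask" (420x560 bool, what is visible of it) and "rect" ([left, top, right, bottom] in pixels, round what is visible of it).
The state is a dict: "clock": time; "joints": joint angles; "dq": joint speeds; "joint_efforts": joint torques, N m; "position": TCP position; "ee_rot": TCP orientation; "force": force on the tool from outside, world axes, zero at the start; "ft_torque": the same for the moment, N m; "width": opening from 0.0 (shut) to 1.0 (fully open); "gripper_force": force on a finger pad.
Only numpy, scipy, OpenCV 4.12 (cv2) and the standard library are available. Lean on these libraries where they do the work, as an engineer would, in place of code of your own. Each camera call takes 0.05 s, during which the arm holds its last target. There are 200 camera calls.

## Working session

There is one attempt and no reset: what is moved stays moved. The work goes in short steps, Python scripts to look and compute and a tool call to move; the robot and the scene stay as the last step left them, time stands still between calls to the robot, and variables do not carry over. Pictures are saved under pics/ and viewed, at most 10 in all, crops included, and the job is handed in when it is done.

Besides the shell and the picture viewer there is one more tool, called after "Call:" by a JSON object that holds its "op" and its "data". apply_moves: Moves the arm, as the interface text tells. Its arguments: {"type":"object","properties":{"motion":{"type":"array","items":{"type":"object","properties":{"x":{"type":"number"},"y":{"type":"number"},"z":{"type":"number"},"yaw":{"type":"number"},"hand":{"type":"number"}}}},"newtons":{"type":"number"}},"required":["motion"]}

```bash
mkdir -p pics
python3 - <<'E'
from cell import *
import cv2,numpy as np
s=observe();print({k:np.round(v,3) for k,v in s.items()})
for n in("scene","top"):
    im=get_image(n);cv2.imwrite(f"pics/{n}0.png",im)
    m=camera_model(n);print(n,np.round(m["camera_matrix"],1).tolist(),np.round(m["T"],3).tolist(),[k for k in m])
    for q in("rod","rod_tray","microscope","bolt_knob","specimen","specimen_tray","pad","carriage_grip","guard_front"):
        try:print(q,[(np.round(d["rect"]).tolist(),round(d["p"],2)) for d in recognise(q,n)[:4]])
        except Exception as e:print(q,e)
E
```

```text
{'clock': np.float64(0.0), 'joints': array([ 1.142,  0.435,  0.025,  1.574, -0.012,  1.134, -0.075]), 'dq': array([-0.   ,  0.001, -0.   ,  0.   ,  0.001, -0.001, -0.001]), 'joint_efforts': array([-0.0000e+00, -6.6785e+01,  9.8500e-01, -3.1446e+01, -6.0000e-02,
        4.3000e-02,  0.0000e+00]), 'position': array([ 0.2  , -0.592,  0.189]), 'ee_rot': array([-3.099e+00, -5.090e-01,  1.000e-03]), 'force': array([-0.105, -0.521, -0.227]), 'ft_torque': array([ 0.001,  0.018, -0.048]), 'gripper_force': np.float64(0.0), 'width': np.float64(1.002)}
scene [[499.4, 0.0, 285.6], [0.0, 499.4, 210.4], [0.0, 0.0, 1.0]] [[0.279, -0.748, 0.603, 1.346], [0.96, 0.208, -0.186, -0.374], [0.013, 0.631, 0.776, 1.241], [0.0, 0.0, 0.0, 1.0]] ['camera_matrix', 'T']
rod [([201.0, 182.0, 262.0, 201.0], 0.91), ([82.0, 224.0, 128.0, 275.0], 0.54), ([168.0, 233.0, 195.0, 292.0], 0.53), ([317.0, 250.0, 329.0, 265.0], 0.44)]
rod_tray [([149.0, 220.0, 216.0, 313.0], 0.58)]
microscope [([251.0, 130.0, 408.0, 321.0], 0.65)]
bolt_knob [([249.0, 133.0, 407.0, 324.0], 0.37)]
specimen [([315.0, 252.0, 328.0, 265.0], 0.56)
[... 329 characters left out ...]
 [0.001, 0.121, 0.993, 1.622], [0.0, 0.0, 0.0, 1.0]] ['camera_matrix', 'T']
rod [([287.0, 272.0, 350.0, 282.0], 0.7), ([372.0, 189.0, 382.0, 242.0], 0.68), ([420.0, 219.0, 457.0, 273.0], 0.6), ([213.0, 165.0, 290.0, 200.0], 0.54)]
rod_tray [([351.0, 174.0, 399.0, 254.0], 0.6)]
microscope [([200.0, 102.0, 322.0, 224.0], 0.97)]
bolt_knob [([145.0, 145.0, 166.0, 162.0], 0.54), ([121.0, 188.0, 149.0, 213.0], 0.45)]
specimen [([250.0, 233.0, 276.0, 274.0], 0.69)]
specimen_tray [([114.0, 178.0, 156.0, 243.0], 0.87)]
pad [([122.0, 188.0, 150.0, 213.0], 0.98)]
carriage_grip [([214.0, 166.0, 290.0, 200.0], 0.71), ([253.0, 230.0, 275.0, 271.0], 0.29)]
guard_front [([200.0, 102.0, 324.0, 221.0], 0.63)]
```

Run:
```python
import cv2
for n,(x0,y0,x1,y1) in {"scene":(60,100,500,400),"top":(90,80,470,365)}.items():
    im=cv2.imread(f"pics/{n}0.png")[y0:y1,x0:x1]
    cv2.imwrite(f"pics/{n}0c.png",cv2.resize(im,(800,600 if n=="top" else 545),interpolation=cv2.INTER_CUBIC))
```

```text
(no output)
```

View pics/scene0c.png

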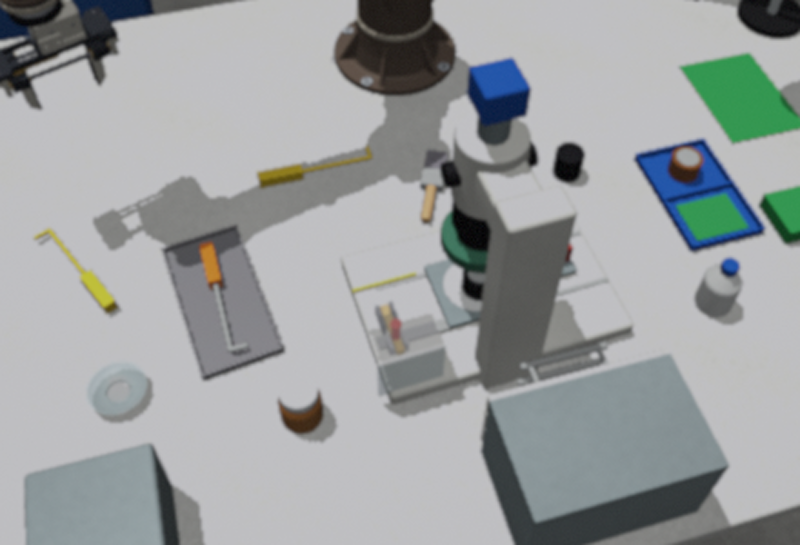

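View pics/top0c.png

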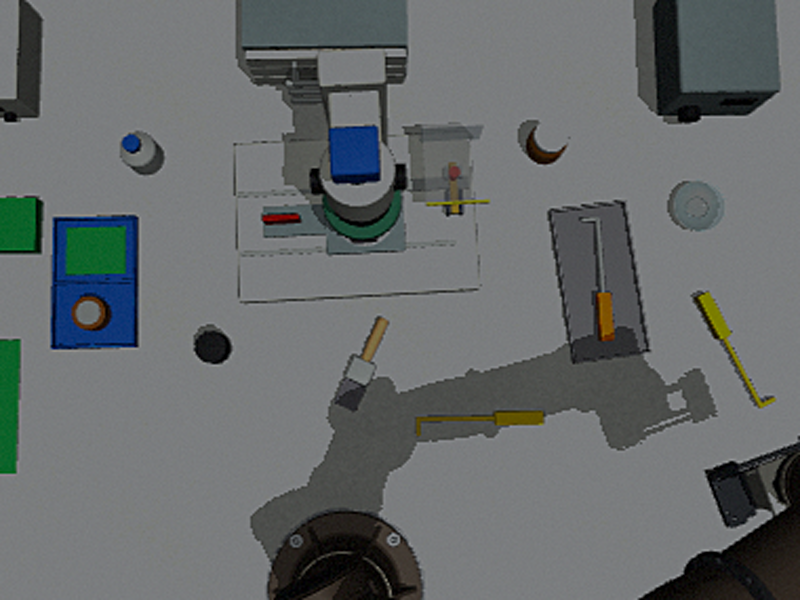

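The scene view shows the orange rod in the grey tray at crop (212,265)–(240,348), with yellow decoys at (75,270) and (315,167). In the top view the orange rod is at crop (604,315), its hook at (590,219); the yellow look-alikes are at (520,418) and (735,350). The red tab is at (282,217), the knob at (454,172), the green pad at (96,250) (other green slabs at (20,225) and (10,400)), and the amber specimen is in the near bay. I choose the orange rod and the pad inside the blue tray.

```bash
cat > h.py <<'E'
import numpy as np,cv2
from cell import *
def ray(cam,px,m=None):
    m=m or camera_model(cam);K=m["camera_matrix"];T=m["T"]
    d=np.linalg.inv(K)@np.array([px[0],px[1],1.]);d=np.array([d[0],-d[1],-d[2]])
    return T[:3,3],T[:3,:3]@d
def atz(cam,px,z,m=None):
    o,d=ray(cam,px,m);return o+d*(z-o[2])/d[2]
def proj(cam,P,m=None):
    m=m or camera_model(cam);p=np.linalg.inv(m["T"])@np.append(P,1);p=np.array([p[0],-p[1],-p[2]])
    q=m["camera_matrix"]@p;return q[:2]/q[2]
def hsv(im,lo,hi,box=None):
    k=cv2.inRange(cv2.cvtColor(im,cv2.COLOR_BGR2HSV),np.array(lo),np.array(hi))
    if box:
        b=np.zeros_like(k);x0,y0,x1,y1=box;b[y0:y1,x0:x1]=1;k=k*b
    n,l,s,c=cv2.connectedComponentsWithStats(k)
    if n<2:return k*0,None
    i=1+np.argmax(s[1:,4]);return (l==i).astype(np.uint8),c[i]
def rect(k):
    return cv2.minAreaRect(cv2.findNonZero(k))
E
python3 - <<'E'
from h import *
im=cv2.imread("pics/top0.png");m=camera_model("top")
def f(n,lo,hi,box,z):
    k,c=hsv(im,lo,hi,box)
    if c is None:print(n,None);return
    b=cv2.boxPoints(rect(k));print(n,k.sum(),np.round(c,1),np.round(atz("top",c,z,m)[:2],4),"corners",np.round([atz("top",p,z,m)[:2] for p in b],3).tolist())
f("handle",(8,120,60),(20,255,255),(350,170,400,260),.028)
f("tab",(0,120,50),(8,255,255),(205,170,245,195),.077)
f("knob",(0,90,50),(8,255,255),(295,150,320,175),.09)
f("guard",(22,100,60),(35,255,255),(285,165,335,185),.115)
f("pad",(45,100,40),(75,255,255),(115,180,157,216),.006)
f("tray",(105,120,40),(125,255,255),(110,175,160,250),.018)
f("base",(0,0,0),(1,1,1),(0,0,1,1),0)
# grey tray dark
k,c=hsv(im,(0,0,20),(180,90,95),(348,172,402,256));print("gtray",k.sum(),np.round([atz("top",p,.014,m)[:2] for p in cv2.boxPoints(rect(k))],3).tolist())
# base corners from crop pixels
for p in((234,143),(239,302),(478,289)):print(np.round(atz("top",(90+p[0]/2.105,80+p[1]/2.105),.03,m),3))
print("hook tip, corner",[np.round(atz("top",(90+p[0]/2.105,80+p[1]/2.105),.016,m),3) for p in((583,219),(599,219))])
# scene
im=cv2.imread("pics/scene0.png");s=1.818
k,c=hsv(im,(0,90,60),(8,255,255),(265,270,290,292));print("knob scene",c,k.sum())
o,d=ray("scene",c) if c is not None else (0,0);print(np.round(atz("scene",c,.08),3))
E
```

```text
handle 142 [377.4 229.9] [ 0.4371 -0.433 ] corners [[0.475, -0.419], [0.477, -0.442], [0.399, -0.445], [0.397, -0.422]]
tab 43 [222.6 182.9] [0.6002 0.0994] corners [[0.603, 0.125], [0.603, 0.071], [0.596, 0.071], [0.597, 0.125]]
knob 19 [305.1 161.9] [ 0.6667 -0.1822] corners [[0.66, -0.17], [0.677, -0.179], [0.67, -0.192], [0.653, -0.184]]
guard 61 [306.5 176.4] [ 0.612  -0.1842] corners [[0.617, -0.139], [0.616, -0.236], [0.599, -0.236], [0.6, -0.139]]
pad 595 [135.  198.5] [0.5603 0.4179] corners [[0.599, 0.465], [0.597, 0.369], [0.522, 0.367], [0.523, 0.463]]
tray 1519 [134.3 217.9] [0.49  0.415] corners [[0.618, 0.49], [0.617, 0.349], [0.394, 0.344], [0.396, 0.483]]
base None
gtray 2828 [[0.352, -0.33], [0.635, -0.339], [0.633, -0.524], [0.35, -0.511]]
[0.735 0.181 0.03 ]
[0.466 0.17  0.03 ]
[ 0.483 -0.224  0.03 ]
hook tip, corner [array([ 0.601, -0.405,  0.016]), array([ 0.601, -0.432,  0.016])]
knob scene [276.64285714 277.85714286] 14
[ 0.662 -0.184  0.08 ]
```

Call:
{"op": "apply_moves", "data": {"motion": [{"x": 5, "y": 3, "yaw": -5}, {"x": 10, "y": 6, "yaw": -10}, {"x": 15, "y": 10, "yaw": -15.7}, {"x": 20, "y": 13, "z": 2, "yaw": -15.7}, {"x": 24, "y": 16, "z": 4, "yaw": -15.7}, {"x": 24, "y": 16, "z": 4, "yaw": -15.7, "hand": 0.2}, {"x": 24, "y": 16, "z": 4, "yaw": -15.7, "hand": 0.2}, {"x": 24, "y": 16, "z": 4, "yaw": -15.7, "hand": 0.2}]}}

```text
schema error: expected keys x, y, z, yaw, hand
```

Run:
```python
from h import *
m=camera_model("wrist");im=get_image("wrist");s=observe();print(s["clock"],np.round(s["position"],4),np.round(s["ee_rot"],4),np.round(m["T"],3).tolist(),np.round(m["camera_matrix"],1).tolist())
cv2.imwrite("pics/w1.png",im)
k,c=hsv(im,(8,120,60),(20,255,255))
r=rect(k);print(k.sum(),c,r);print(np.round([atz("wrist",p,.028,m)[:2] for p in cv2.boxPoints(r)],4).tolist())
```

```text
1.05 [ 0.2    -0.5922  0.1902] [ 3.1     0.5093 -0.    ] [[0.321, 0.909, 0.266, 0.272], [-0.947, 0.308, 0.091, -0.568], [0.001, -0.281, 0.96, 0.384], [0.0, 0.0, 0.0, 1.0]] [[374.3, 0.0, 280.4], [0.0, 374.3, 211.4], [0.0, 0.0, 1.0]]
69 [ 63.5942029  337.98550725] ((63.56850051879883, 337.8493347167969), (23.525270462036133, 6.320221900939941), 69.44395446777344)
[[-0.0304, -0.4135], [-0.0256, -0.4191], [-0.0506, -0.4324], [-0.0555, -0.4267]]
```

View pics/w1.png

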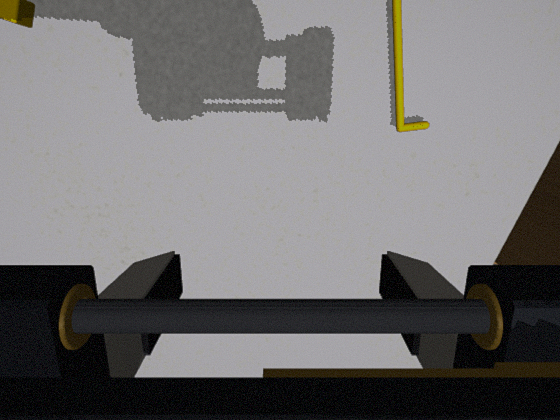

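Wrist view: only decoys' shadow and a yellow rod hook at (400,128); all keys are required per row, so I resend.

Call:
{"op": "apply_moves", "data": {"motion": [{"x": 5, "y": 3, "z": 0, "yaw": -5, "hand": 1}, {"x": 10, "y": 6, "z": 0, "yaw": -10, "hand": 1}, {"x": 15, "y": 10, "z": 2, "yaw": -15.7, "hand": 0.2}, {"x": 20, "y": 16, "z": 4, "yaw": -15.7, "hand": 0.2}, {"x": 20, "y": 16, "z": 4, "yaw": -15.7, "hand": 0.2}, {"x": 20, "y": 16, "z": 4, "yaw": -15.7, "hand": 0.2}, {"x": 20, "y": 16, "z": 4, "yaw": -15.7, "hand": 0.2}]}}

```text
clock: 1.92
position: [0.3988, -0.4332, 0.2299]
ee_rot: [3.14, 0.079, -0.001]
force: [-0.4, -0.4, 0.2]
width: 0.604
gripper_force: 0.0
```

Run:
```python
from h import *
m=camera_model("wrist");im=get_image("wrist");s=observe();print(s["clock"],np.round(s["position"],4),np.round(s["ee_rot"],4),s["width"])
cv2.imwrite("pics/w2.png",im)
k,c=hsv(im,(8,120,60),(20,255,255))
r=rect(k);print(k.sum(),c,r);print(np.round([atz("wrist",p,.028,m)[:2] for p in cv2.boxPoints(r)],4).tolist())
```

```text
1.975 [ 0.3984 -0.4335  0.2298] [ 3.1404e+00  7.7400e-02 -1.7000e-03] 0.5995944900815887
1582 [282.82616941 139.011378  ] ((283.5, 139.5), (77.0, 21.0), 90.0)
[[0.4746, -0.4227], [0.4757, -0.4439], [0.3966, -0.4488], [0.3955, -0.4263]]
```

View pics/w2.png

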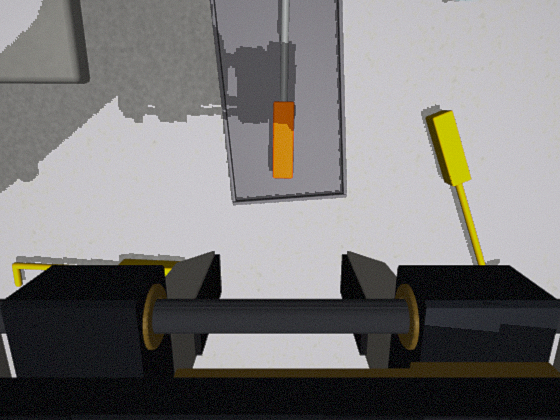

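The crop confirms the orange rod at (283,139) in the grey tray, aligned with the tool, tray walls about 55 px either side. Descend and grip.

Call:
{"op": "apply_moves", "data": {"motion": [{"x": 4.7, "y": -0.1, "z": -5, "yaw": 0, "hand": 0}, {"x": 4.7, "y": -0.1, "z": -10, "yaw": 0, "hand": 0}, {"x": 4.7, "y": -0.1, "z": -15, "yaw": 0, "hand": 0}, {"x": 4.7, "y": -0.1, "z": -19, "yaw": 0, "hand": 0}, {"x": 4.7, "y": -0.1, "z": -21, "yaw": 0, "hand": 0}, {"x": 4.7, "y": -0.1, "z": -22.2, "yaw": 0, "hand": 0}, {"x": 4.7, "y": -0.1, "z": -22.2, "yaw": 0, "hand": 0}], "newtons": 40}}

```text
clock: 2.85
position: [0.446, -0.4337, 0.0075]
ee_rot: [-3.14, -0.079, 0.002]
force: [0.1, -0.6, 0.9]
width: 0.502
gripper_force: 0.0
```

Call:
{"op": "apply_moves", "data": {"motion": [{"x": 0, "y": 0, "z": 0, "yaw": 0, "hand": -1}, {"x": 0, "y": 0, "z": 0, "yaw": 0, "hand": -1}, {"x": 0, "y": 0, "z": 0, "yaw": 0, "hand": -1}, {"x": 0, "y": 0, "z": 0, "yaw": 0, "hand": -1}, {"x": 0, "y": 0, "z": 0, "yaw": 0, "hand": -1}, {"x": 0, "y": 0, "z": 0, "yaw": 0, "hand": -1}]}}

```text
clock: 3.6
position: [0.447, -0.4331, 0.0081]
ee_rot: [-3.141, -0.081, 0.0]
force: [-0.2, -0.6, 0.2]
width: 0.004
gripper_force: 0.0
```

Run:
```python
from h import *
m=camera_model("wrist");im=get_image("wrist");s=observe();print(s["clock"],np.round(s["position"],4),s["width"],s["gripper_force"])
t=get_image("top")[150:270,330:470]; sc=get_image("scene")[190:340,120:270]
cv2.imwrite("pics/w3.png",np.hstack([cv2.resize(im,(400,300)),cv2.resize(sc,(300,300)) ])); cv2.imwrite("pics/t3.png",cv2.resize(t,(560,480)))
```

```text
3.65 [ 0.447  -0.4331  0.0081] 0.004624630000814671 0.0
```

View pics/w3.png

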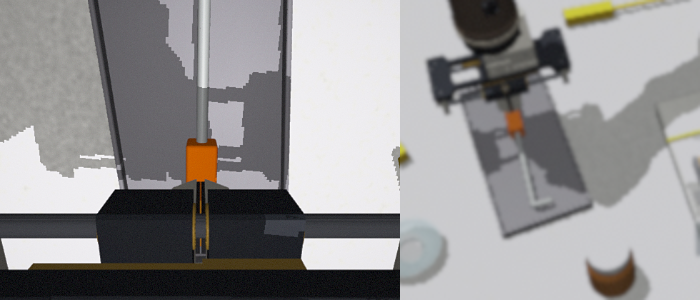

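The fingers closed empty; the orange handle now shows ahead of them at half-scale (202,160). Re-measure it.

Run:
```python
from h import *
m=camera_model("wrist");im=get_image("wrist");mt=camera_model("top");t=get_image("top")
print(np.round(m["T"],3).tolist(), proj("wrist",observe()["position"],m))
k,c=hsv(im,(5,120,60),(20,255,255))
r=rect(k);print(k.sum(),c,r);print(np.round([atz("wrist",p,.028,m)[:2] for p in cv2.boxPoints(r)],4).tolist())
k,c=hsv(t,(5,120,50),(20,255,255),(345,165,405,260));print(k.sum(),c,np.round([atz("top",p,.028,mt)[:2] for p in cv2.boxPoints(rect(k))],4).tolist())
print(proj("top",[.447,-.433,.1],mt),proj("top",[.447,-.433,.028],mt))
```

```text
[[0.053, 0.958, 0.281, 0.523], [-0.999, 0.051, 0.016, -0.43], [0.001, -0.281, 0.96, 0.202], [0.0, 0.0, 0.0, 1.0]] [279.38131902 244.42753064]
2597 [281.47516365 226.50673854] ((282.0, 246.0), (104.0, 44.0), 90.0)
[[0.48, -0.4222], [0.4811, -0.4432], [0.4258, -0.4471], [0.4246, -0.4243]]
10 [375.9 237.4] [[0.4162, -0.4238], [0.4161, -0.4308], [0.4022, -0.4302], [0.4023, -0.4233]]
[382.09132962 225.33116123] [377.30360944 227.09712385]
```

View pics/t3.png

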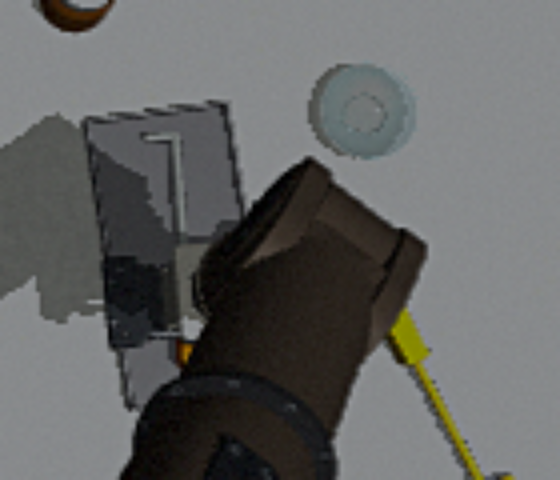

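The top view shows the arm above the tray; a bit of orange handle shows behind the fingers at (185,352), the hook unmoved at (165,140). I'll print a character map of the orange near the fingers.

Run:
```python
from h import *
im=get_image("wrist");h=cv2.cvtColor(im,cv2.COLOR_BGR2HSV)
k=cv2.inRange(h,(5,120,60),(20,255,255))
for r in range(188,380,6):print(r,''.join('#' if k[r,c] else ('.' if h[r,c,2]>110 else ('+' if h[r,c,2]>50 else ' ')) for c in range(215,350,2)))
```

```text
188 ++++++++.+.+++++++.++++++++++++......++++......................+++++
194 +++++++++++++++.+++++.+++#####+.....++###+.....................+++++
200 ++++++++++++.+++++++++++####################...................+++++
206 ++++++++++++++++++++++.######################.++++++++++++++++++++++
212 +++++++++++++++++++++++######################+++++++++++++++++++++++
218 +++++++++++.++.++++++++######################+++++++++++++++++++++++
224 +++++++++++++++++++++++######################+...............+++++++
230 +++++++++++++++++++++++######################+++++++++++++++++++++++
236 +++++++++++++++++++++++######################+++++++++++++++++++++++
242 +++++++++..++++++++++++#####################........................
248 +++++++++....++++++++++#####################........................
254 ....................+++##+++++######+++++.##........................
260 .................+++++++++++++   #  ++++++++++++++..................
266                             ++   #  ++                              
272                             ++   #  ++                              
278  
[... 535 characters left out ...]
  +.++++++++##                             
326                            +##+++++++#.                             
332                            +.++++++++#.                             
338                            +##  +#  #..                             
344                            #.+  +#   #.                             
350                              +  ++   +                              
356                              +++++++++                              
362                              + ++ +++#+++#+#+###++##+####+####++###+
368  ++ +++++++++++ ++ ++++++++ +++++++######++##+++++##+++#++##+#+#+#++
374 +#++#++++#++++##++##++#+#+++#+++#+#++++++#++###++##++##++#++######+#
```

The map shows the handle's full width on both sides of the finger tips, so the tips are above the handle: the real tips end about 35–38 mm above the reported TCP. Open, and feel downward in steps.

Call:
{"op": "apply_moves", "data": {"motion": [{"x": 0, "y": 0, "z": 0, "yaw": 0, "hand": 0}, {"x": 0, "y": 0, "z": 0, "yaw": 0, "hand": 0}, {"x": 0, "y": 0, "z": 0, "yaw": 0, "hand": 0}, {"x": 0, "y": 0, "z": 0, "yaw": 0, "hand": 0}, {"x": 0, "y": 0, "z": -0.5, "yaw": 0, "hand": 0}, {"x": 0, "y": 0, "z": -0.5, "yaw": 0, "hand": 0}]}}

```text
clock: 4.65
position: [0.4467, -0.4328, 0.0026]
ee_rot: [-3.14, -0.081, 0.001]
force: [-0.1, -0.6, 0.3]
width: 0.497
gripper_force: 0.0
```

Run:
```python
from h import *
s=observe();print(s["clock"],s["width"],s["position"],s["force"])
m=camera_model("wrist");im=get_image("wrist");h=cv2.cvtColor(im,cv2.COLOR_BGR2HSV)
k=cv2.inRange(h,(5,120,60),(20,255,255))
for r in range(150,330,6):print(r,''.join('#' if k[r,c] else ('.' if h[r,c,2]>110 else ('+' if h[r,c,2]>50 else ' ')) for c in range(150,410,3)))
for z in (0,.02,.038):
  P=s["position"]+np.array([.0095,.023,z]);print(z,proj("wrist",P,m))
cv2.imwrite("pics/w4.png",im)
```

```text
4.65 0.4973514707112447 [ 0.44668818 -0.43282189  0.00256939] [-0.13856048 -0.62352449  0.26185586]
150 +  ++++++++++++++++++++.+.+.++++++.+++++.++....++++++.+++++++++...+++++++++++++++++  ++
156 ++ +++++++++++++++++++++++++++++.+.++++++++....++++.+++++++++++...+++++++++++++++++ +++
162 ++  ++++++++++.++++++++++++++++++++++++++++....++++++++.+++++++...+++++++++++++++++ +++
168 ++  +++++++++++++++++++++++.+++.+++++++++......++++++++++++++++..++++++++++++++++++  ++
174 +++ +++++++++++++++++++++++++.++++..++...+.....++.+++++++.++++....+++++++++++++++++  ++
180 +++ ++++++++++++++++++++++++.++++++++++..+.....++++++.+++++++++..++++++++++++++++++ +++
186 .++  ++++++++++++++++++++++++.++++++++++++.....+++++++++.++++++..++++++++++++++++++ +++
192 .+++ ++++++++++++++++++++++++.+++++.++++++.....++++++++.+++++++..++++++++++++++++++ +++
198 ..++ +++++++++++++++++++.+++++++++.+++####+....####++++++++++++.+++++++++++++++++++ +++
204 ..++  +++++++++++++++++++++++++++++++###############+++++++++++++++++++++++++++++++ +++
210 ..+++ +++++++++++++++++++++++++++++++###############++++++++++++++++++++++++
[... 1156 characters left out ...]
+##########.###.........       +++++++++++++       
294        ++#+++++++++++      +......+++##########.###.........+      +++++++++#++++      
300       #+#                                                                      #+#     
306       #++++  + +   +          ++     +++++   ++        +    +                  +#.     
312      +##+++++++++++++++++++++++++++++++++++++++++++++++++++++++++++++++++++++++++.  +++
318      +.#+++++++++++++++++++++++++++++++++++++++++++++++++++++++++++++++++++++++++#+ +++
324      ###++++++++++++++++++++++++++++++++++++++++++++++++++++++++++++++++++++++++#.. +  
0 [238.04426804 226.03850128]
0.02 [233.65621725 238.96820394]
0.038 [228.84717859 253.13837716]
```

View pics/w4.png

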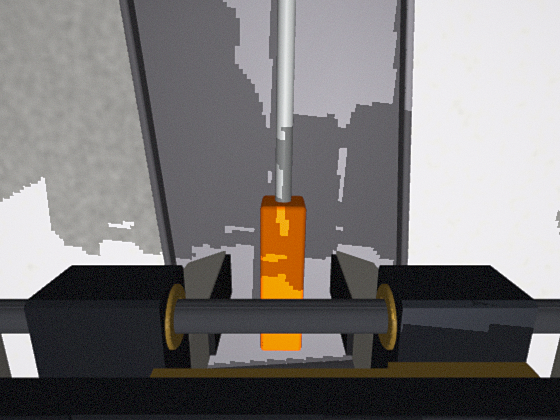

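The picture shows the handle at (282,270) between the fingers, whose tips at (229,253)/(333,253) match points 38 mm above the reported TCP. Descend further, watching force.

Call:
{"op": "apply_moves", "data": {"motion": [{"x": 0, "y": 0, "z": -0.7, "yaw": 0, "hand": 0}, {"x": 0, "y": 0, "z": -1.4, "yaw": 0, "hand": 0}, {"x": 0, "y": 0, "z": -1.9, "yaw": 0, "hand": 0}, {"x": 0, "y": 0, "z": -2.3, "yaw": 0, "hand": 0}, {"x": 0, "y": 0, "z": -2.3, "yaw": 0, "hand": 0}]}}

```text
clock: 5.32
position: [0.4468, -0.433, -0.0203]
ee_rot: [-3.14, -0.081, 0.001]
force: [-0.1, -0.6, -0.1]
width: 0.502
gripper_force: 0.0
```

Call:
{"op": "apply_moves", "data": {"motion": [{"x": 0, "y": 0, "z": -0.4, "yaw": 0, "hand": 0}, {"x": 0, "y": 0, "z": -0.7, "yaw": 0, "hand": 0}, {"x": 0, "y": 0, "z": -0.7, "yaw": 0, "hand": -1}, {"x": 0, "y": 0, "z": -0.7, "yaw": 0, "hand": -1}, {"x": 0, "y": 0, "z": -0.7, "yaw": 0, "hand": -1}, {"x": 0, "y": 0, "z": -0.7, "yaw": 0, "hand": -1}, {"x": 0, "y": 0, "z": -0.7, "yaw": 0, "hand": -1}]}}

```text
clock: 6.2
position: [0.4471, -0.4332, -0.0267]
ee_rot: [3.14, 0.081, 0.0]
force: [-0.3, 0.0, 0.0]
width: 0.237
gripper_force: 39.9
```

Gripped (22 mm, 40 N). Lift.

Call:
{"op": "apply_moves", "data": {"motion": [{"x": 0, "y": 0, "z": 1, "yaw": 0, "hand": -1}, {"x": 0, "y": 0, "z": 3, "yaw": 0, "hand": -1}, {"x": 0, "y": 0, "z": 6, "yaw": 0, "hand": -1}, {"x": 0, "y": 0, "z": 9, "yaw": 0, "hand": -1}, {"x": -1, "y": 4, "z": 12, "yaw": 0, "hand": -1}, {"x": -2, "y": 8, "z": 12, "yaw": 0, "hand": -1}, {"x": -3, "y": 13, "z": 12, "yaw": 0, "hand": -1}, {"x": -4.2, "y": 17, "z": 12, "yaw": 0, "hand": -1}, {"x": -4.2, "y": 19.7, "z": 12, "yaw": 0, "hand": -1}, {"x": -4.2, "y": 19.7, "z": 12, "yaw": 0, "hand": -1}]}}

```text
clock: 7.45
position: [0.4051, -0.234, 0.0938]
ee_rot: [-3.14, -0.087, -0.001]
force: [0.2, 0.4, -1.1]
width: 0.234
gripper_force: 39.9
```

Run:
```python
from h import *
s=observe();print(s["clock"],s["width"],s["gripper_force"],np.round(s["position"],4),np.round(s["ee_rot"],3))
mt=camera_model("top");mw=camera_model("wrist");t=get_image("top");w=get_image("wrist")
cv2.imwrite("pics/t5.png",t);cv2.imwrite("pics/w5.png",w)
hz=s["position"][2]+.043
P=s["position"]+np.array([.154,.008,.043])
print("pred hook corner px top",proj("top",P,mt),"wrist",proj("wrist",P,mw))
for q in("rod","bolt_knob"):
  for c in("top","wrist"):print(q,c,[(np.round(d["rect"]).tolist(),round(d["p"],2)) for d in recognise(q,c)[:3]])
a=cv2.resize(t[150:220,260:360],(800,560),interpolation=cv2.INTER_CUBIC);cv2.imwrite("pics/t5c.png",a)
b=cv2.resize(w,(533,400)); c=cv2.resize(t[140:230,265:325],(267,400),interpolation=cv2.INTER_CUBIC)
cv2.imwrite("pics/m5.png",np.hstack([b,c]))
```

```text
7.45 0.23427369572160225 39.9422550201416 [ 0.4051 -0.234   0.0938] [-3.14e+00 -8.70e-02 -1.00e-03]
pred hook corner px top [320.03602833 190.9093155 ] wrist [ 280.70900539 -148.27972798]
rod top [([421.0, 221.0, 457.0, 274.0], 0.54), ([288.0, 276.0, 291.0, 282.0], 0.44), ([339.0, 140.0, 357.0, 158.0], 0.33)]
rod wrist [([251.0, 2.0, 308.0, 373.0], 0.97), ([244.0, 336.0, 317.0, 368.0], 0.84)]
bolt_knob top []
bolt_knob wrist []
```

View pics/m5.png

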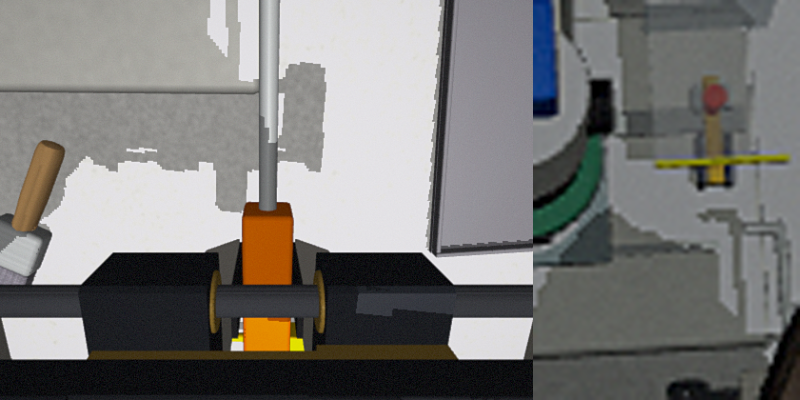

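The wrist view shows the orange rod held straight; in the top panel the knob is at (715,97) and the hook corner at (780,226), where predicted. Go in under the guard on the knob's right.

Call:
{"op": "apply_moves", "data": {"motion": [{"x": 0, "y": -1.2, "z": -3, "yaw": 0, "hand": -1}, {"x": 0, "y": -1.2, "z": -6.7, "yaw": 0, "hand": -1}, {"x": 0, "y": -1.2, "z": -6.7, "yaw": 0, "hand": -1}, {"x": 3, "y": -1.1, "z": -6.7, "yaw": 0, "hand": -1}, {"x": 6, "y": -1, "z": -6.7, "yaw": 0, "hand": -1}, {"x": 9, "y": -0.8, "z": -6.7, "yaw": 0, "hand": -1}, {"x": 11.5, "y": -0.7, "z": -6.7, "yaw": 0, "hand": -1}, {"x": 12.7, "y": -0.7, "z": -6.7, "yaw": 0, "hand": -1}, {"x": 12.7, "y": -0.7, "z": -6.7, "yaw": 0, "hand": -1}]}}

```text
clock: 8.88
position: [0.5325, -0.2433, 0.0268]
ee_rot: [3.14, 0.082, 0.001]
force: [-1.2, 0.2, -1.4]
width: 0.237
gripper_force: 39.9
```

Run:
```python
from h import *
s=observe();print(s["clock"],s["gripper_force"],np.round(s["position"],4),np.round(s["ee_rot"],3),np.round(s["force"],1))
mt=camera_model("top");t=get_image("top");sc=get_image("scene")
P=s["position"]+np.array([.154,.008,.043]);print(P,proj("top",P,mt),proj("scene",P))
print("knob",atz("top",(305.9,161.8),.09,mt))
k,c=hsv(t,(0,90,50),(8,255,255),(295,145,320,180));print(c, c is not None and atz("top",c,.09,mt))
a=cv2.resize(t[145:190,280:340],(533,400),interpolation=cv2.INTER_CUBIC)
b=cv2.resize(sc[255:315,250:290],(267,400),interpolation=cv2.INTER_CUBIC)
cv2.imwrite("pics/m6.png",np.hstack([a,b]))
```

```text
8.875 39.94204223155975 [ 0.5325 -0.2433  0.0268] [3.14e+00 8.20e-02 1.00e-03] [-1.2  0.2 -1.4]
[ 0.6864686  -0.23529026  0.06978682] [319.97537172 157.46409609] [260.66793316 291.77397784]
knob [ 0.6672076  -0.18504494  0.09      ]
[305.  161.5] [ 0.6682821  -0.18200718  0.09      ]
```

View pics/m6.png

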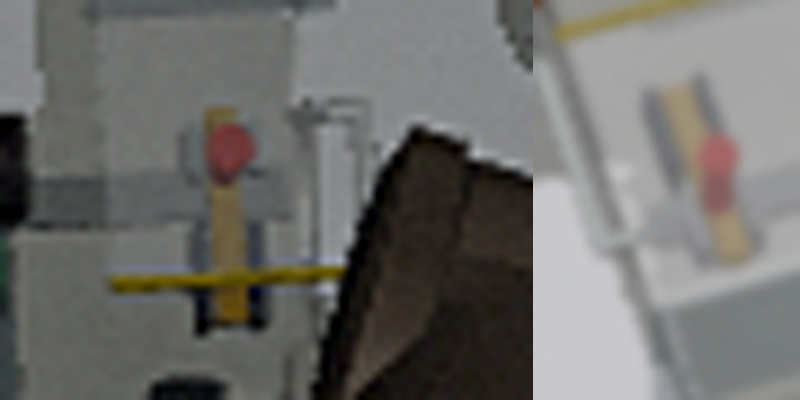

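The top crop shows the hook corner at (365,105), behind and right of the knob at (231,150); the scene crop agrees. Shift left behind the knob, then draw.

Call:
{"op": "apply_moves", "data": {"motion": [{"x": 0, "y": 1, "z": 0, "yaw": 0, "hand": -1}, {"x": 0, "y": 2, "z": 0, "yaw": 0, "hand": -1}, {"x": 0, "y": 3, "z": 0, "yaw": 0, "hand": -1}, {"x": 0, "y": 3.6, "z": 0, "yaw": 0, "hand": -1}, {"x": 0, "y": 3.6, "z": 0, "yaw": 0, "hand": -1}, {"x": -0.5, "y": 3.6, "z": 0, "yaw": 0, "hand": -1}, {"x": -1, "y": 3.6, "z": 0, "yaw": 0, "hand": -1}, {"x": -1.5, "y": 3.5, "z": 0, "yaw": 0, "hand": -1}]}}

```text
clock: 9.98
position: [0.5174, -0.2083, 0.0264]
ee_rot: [3.14, 0.081, 0.002]
force: [2.5, 1.5, -2.4]
width: 0.232
gripper_force: 39.9
```

Call:
{"op": "apply_moves", "data": {"motion": [{"x": -0.6, "y": 0, "z": 0, "yaw": 0, "hand": -1}, {"x": -1.2, "y": -0.1, "z": 0, "yaw": 0, "hand": -1}, {"x": -1.8, "y": -0.1, "z": 0, "yaw": 0, "hand": -1}, {"x": -2.4, "y": -0.1, "z": 0, "yaw": 0, "hand": -1}, {"x": -3, "y": -0.1, "z": 0, "yaw": 0, "hand": -1}, {"x": -3.3, "y": -0.1, "z": 0, "yaw": 0, "hand": -1}, {"x": -3.3, "y": -0.1, "z": 0, "yaw": 0, "hand": -1}]}}

```text
clock: 10.85
position: [0.4844, -0.2093, 0.0263]
ee_rot: [3.14, 0.081, 0.002]
force: [3.9, 1.7, -1.5]
width: 0.234
gripper_force: 39.9
```

Run:
```python
from h import *
s=observe();print(s["clock"],s["gripper_force"],np.round(s["position"],4),np.round(s["force"],1))
for n in("top","scene"):
  t=get_image(n);b=(290,145,320,195) if n=="top" else (255,255,295,310)
  k,c=hsv(t,(0,90,50),(8,255,255),b);print(n,k.sum(),c,np.round(atz(n,c,.09 if n=="top" else .08),4))
```

```text
10.85 39.94416832923889 [ 0.4844 -0.2093  0.0263] [ 3.9  1.7 -1.5]
top 5 [306.  172.4] [ 0.6306 -0.1847  0.09  ]
scene 12 [272.41666667 265.5       ] [ 0.6214 -0.185   0.08  ]
```

Call:
{"op": "apply_moves", "data": {"motion": [{"x": -0.3, "y": 0, "z": 0, "yaw": 0, "hand": -1}, {"x": -0.6, "y": 0, "z": 0, "yaw": 0, "hand": -1}, {"x": -0.6, "y": 0, "z": 0, "yaw": 0, "hand": -1}]}}

```text
clock: 11.32
position: [0.484, -0.2092, 0.0277]
ee_rot: [3.139, 0.083, 0.016]
force: [17.4, 1.5, -3.7]
width: 0.235
gripper_force: 40.0
```

At the end stop (17 N, no travel). Unhook and back out.

Call:
{"op": "apply_moves", "data": {"motion": [{"x": 0.6, "y": 0, "z": 0, "yaw": 0, "hand": -1}, {"x": 1.3, "y": 0, "z": 0, "yaw": 0, "hand": -1}, {"x": 1.3, "y": -1.2, "z": 0, "yaw": 0, "hand": -1}, {"x": 1.3, "y": -2.4, "z": 0, "yaw": 0, "hand": -1}, {"x": 1.3, "y": -3.7, "z": 0, "yaw": 0, "hand": -1}, {"x": 1.3, "y": -3.7, "z": 0, "yaw": 0, "hand": -1}, {"x": -2, "y": -3.9, "z": 0, "yaw": 0, "hand": -1}, {"x": -6, "y": -4.1, "z": 0, "yaw": 0, "hand": -1}, {"x": -9, "y": -4.3, "z": 2, "yaw": 0, "hand": -1}, {"x": -9, "y": -4.3, "z": 6, "yaw": 0, "hand": -1}]}}

```text
clock: 12.58
position: [0.3838, -0.2514, 0.0855]
ee_rot: [-3.138, -0.078, 0.008]
force: [0.6, -0.0, -1.4]
width: 0.237
gripper_force: 40.0
```

Run:
```python
from h import *
s=observe();print(s["clock"],s["gripper_force"],np.round(s["position"],4),np.round(s["ee_rot"],3),np.round(s["force"],1))
for n in("top","scene"):
  t=get_image(n);b=(290,145,320,195) if n=="top" else (255,245,295,310)
  k,c=hsv(t,(0,90,50),(8,255,255),b);print(n,k.sum(),c,c is not None and np.round(atz(n,c,.09 if n=="top" else .08),4))
m=camera_model("wrist");im=get_image("wrist");k,c=hsv(im,(5,120,60),(20,255,255),(230,150,330,280));print(rect(k),np.argwhere(k)[:,0].min())
P=s["position"]
# handle axis direction in picture: shaft mid cols
g=cv2.cvtColor(im,cv2.COLOR_BGR2HSV)
for r in(210,225,240,255):
  x=np.where(k[r])[0];print(r,x.min() if len(x) else 0,x.max() if len(x) else 0)
print([proj("wrist",P+np.array([d,0,.055]),m) for d in(.02,.03,.04)])
```

```text
12.575 39.95845913887024 [ 0.3838 -0.2514  0.0855] [-3.138 -0.078  0.008] [ 0.6 -0.  -1.4]
top 8 [305.75 172.25] [ 0.6311 -0.1838  0.09  ]
scene 9 [272.11111111 265.77777778] [ 0.622  -0.1861  0.08  ]
((280.5, 245.5), (52.99999237060547, 66.99998474121094), 0.0) 212
210 0 0
225 255 306
240 255 307
255 254 307
[array([276.80495195, 256.96849688]), array([278.03137177, 234.05302896]), array([279.30328538, 210.28751669])]
```

Call:
{"op": "apply_moves", "data": {"motion": [{"x": 2, "y": -5, "z": 0, "yaw": 0, "hand": -1}, {"x": 4, "y": -10, "z": 0, "yaw": 0, "hand": -1}, {"x": 6, "y": -15, "z": 0, "yaw": 0, "hand": -1}, {"x": 6, "y": -18, "z": 0, "yaw": 0, "hand": -1}, {"x": 6, "y": -18, "z": 0, "yaw": 0, "hand": -1}, {"x": 6, "y": -18, "z": 0, "yaw": 0, "hand": -1}, {"x": 6, "y": -18, "z": 0, "yaw": 0, "hand": -1}]}}

```text
clock: 13.6
position: [0.4483, -0.4305, 0.0857]
ee_rot: [-3.139, -0.084, 0.001]
force: [-0.4, 0.2, -1.3]
width: 0.235
gripper_force: 40.0
```

Call:
{"op": "apply_moves", "data": {"motion": [{"x": -0.2, "y": -0.3, "z": -3, "yaw": 0, "hand": -1}, {"x": -0.2, "y": -0.3, "z": -6, "yaw": 0, "hand": -1}, {"x": -0.2, "y": -0.3, "z": -9, "yaw": 0, "hand": -1}, {"x": -0.2, "y": -0.3, "z": -10.4, "yaw": 0, "hand": -1}, {"x": -0.2, "y": -0.3, "z": -10.8, "yaw": 0, "hand": -1}, {"x": -0.2, "y": -0.3, "z": -11.1, "yaw": 0, "hand": -1}, {"x": -0.2, "y": -0.3, "z": -11.1, "yaw": 0, "hand": -1}]}}

```text
clock: 14.48
position: [0.4465, -0.4355, -0.0241]
ee_rot: [3.14, 0.081, 0.001]
force: [-0.5, 0.2, -1.2]
width: 0.235
gripper_force: 40.0
```

Call:
{"op": "apply_moves", "data": {"motion": [{"x": 0, "y": 0, "z": -0.2, "yaw": 0, "hand": -1}, {"x": 0, "y": 0, "z": -0.2, "yaw": 0, "hand": -1}, {"x": 0, "y": 0, "z": -0.2, "yaw": 0, "hand": 0}, {"x": 0, "y": 0, "z": -0.2, "yaw": 0, "hand": 0}, {"x": 0, "y": 0, "z": -0.2, "yaw": 0, "hand": 0}, {"x": 0, "y": 0, "z": -0.2, "yaw": 0, "hand": 0}, {"x": 0, "y": 0, "z": 0.5, "yaw": 0, "hand": 0}, {"x": 0, "y": 0, "z": 4, "yaw": 0, "hand": 0}, {"x": 0, "y": 0, "z": 9, "yaw": 0, "hand": 0}, {"x": 0, "y": 0, "z": 14, "yaw": 0, "hand": 0}]}}

```text
clock: 15.72
position: [0.4458, -0.435, 0.117]
ee_rot: [-3.141, -0.081, 0.0]
force: [1.1, -0.4, -0.2]
width: 0.502
gripper_force: 0.0
```

Run:
```python
from h import *
s=observe();print(s["clock"],s["width"],np.round(s["position"],4))
m=camera_model("wrist");w=get_image("wrist")
k,c=hsv(w,(5,120,60),(20,255,255),(230,100,340,300));print(np.round([atz("wrist",p,.028,m)[:2] for p in cv2.boxPoints(rect(k))],4).tolist())
im=get_image("scene");print([(np.round(d["rect"]).tolist(),round(d["p"],2)) for d in recognise("rod","scene")[:4]])
o=cv2.imread("pics/scene0.png");d=cv2.absdiff(im,o)[205:300,145:225].max(2);print("diff in tray far half",(d[45:]>40).sum())
print([np.round(proj("scene",[x,y,.016]),0) for x,y in((.601,-.426),(.601,-.402))])
```

```text
15.725 0.5016982403355389 [ 0.4458 -0.435   0.117 ]
[[0.4773, -0.4239], [0.4784, -0.445], [0.3964, -0.4503], [0.3952, -0.4274]]
[([201.0, 181.0, 264.0, 200.0], 0.83), ([169.0, 234.0, 194.0, 291.0], 0.74), ([84.0, 227.0, 126.0, 274.0], 0.66), ([145.0, 223.0, 217.0, 308.0], 0.35)]
diff in tray far half 1294
[array([187., 292.]), array([196., 290.])]
```

Rod is back where it lay (scene rect matches the original). Next the tab; check joints and refine the tab's position.

Call:
{"op": "apply_moves", "data": {"motion": [{"x": -3, "y": 5, "z": 4, "yaw": 10, "hand": 0}, {"x": -6, "y": 11, "z": 6, "yaw": 20, "hand": 0}, {"x": -6, "y": 17, "z": 6, "yaw": 30, "hand": 0}, {"x": -6, "y": 23, "z": 6, "yaw": 40, "hand": 0}, {"x": -6, "y": 29, "z": 6, "yaw": 50, "hand": 0}, {"x": -6, "y": 35, "z": 6, "yaw": 60, "hand": 0}, {"x": -6, "y": 41, "z": 6, "yaw": 70, "hand": 0}, {"x": -6, "y": 47, "z": 6, "yaw": 80, "hand": 0}, {"x": -4, "y": 53, "z": 6, "yaw": 89.5, "hand": 0}, {"x": -1, "y": 56, "z": 6, "yaw": 89.5, "hand": 0}]}}

```text
clock: 17.12
position: [0.4351, 0.128, 0.1748]
ee_rot: [-2.166, -2.275, 0.0]
force: [0.6, -1.9, 0.5]
width: 0.502
gripper_force: 0.0
```

Run:
```python
from h import *
s=observe();print(s["clock"],s["width"],np.round(s["position"],4),np.round(s["ee_rot"],3),np.round(s["joints"],2))
for n in("top","scene"):
  t=get_image(n);m=camera_model(n);cv2.imwrite(f"pics/{n}7.png",t)
  P=[.600,.100,.077];p=proj(n,P,m).astype(int)
  k,c=hsv(t,(0,110,50),(8,255,255),(p[0]-25,p[1]-20,p[0]+25,p[1]+20));print(n,p,k.sum(),c,c is not None and np.round(atz(n,c,.077,m),4))
m=camera_model("wrist");w=get_image("wrist");cv2.imwrite("pics/w7.png",w);print(proj("wrist",[.6,.1,.077],m))
k,c=hsv(w,(0,110,50),(8,255,255));print(k.sum(),c,np.round(atz("wrist",c,.077,m),4),np.round([atz("wrist",p,.077,m)[:2] for p in cv2.boxPoints(rect(k))],4).tolist())
print(proj("top",[.43,.09,.2]))
```

```text
17.125 0.5017564896164297 [0.4351 0.128  0.1748] [-2.166 -2.275  0.   ] [ 0.12  0.23 -0.61  1.95  0.16  1.   -0.52]
top [222 182] 43 [222.60465116 182.8372093 ] [0.6003 0.0992 0.077 ]
scene [365 237] 2 [373.  236.5] [0.6024 0.1212 0.077 ]
[474.18370272 242.59430036]
1445 [463.08373702 234.25190311] [0.5894 0.1068 0.077 ] [[0.5775, 0.0803], [0.5754, 0.1354], [0.6, 0.1331], [0.6034, 0.0777]]
[220.95583011 229.9780705 ]
```

Call:
{"op": "apply_moves", "data": {"motion": [{"x": 4, "y": -0.6, "z": 0, "yaw": 0, "hand": 0}, {"x": 9, "y": -1, "z": 0, "yaw": 0, "hand": 0}, {"x": 14, "y": -1.4, "z": 0, "yaw": 0, "hand": 0}, {"x": 16.4, "y": -1.6, "z": -2, "yaw": 0, "hand": 0}, {"x": 16.4, "y": -1.6, "z": -5, "yaw": 0, "hand": 0}, {"x": 16.4, "y": -1.6, "z": -5, "yaw": 0, "hand": 0}, {"x": 16.4, "y": -1.6, "z": -5, "yaw": 0, "hand": 0}]}}

```text
clock: 18.15
position: [0.5997, 0.1084, 0.1259]
ee_rot: [2.173, 2.268, -0.0]
force: [-0.2, 0.5, 0.7]
width: 0.502
gripper_force: 0.0
```

Run:
```python
from h import *
s=observe();print(s["clock"],np.round(s["position"],4),np.round(s["ee_rot"],3))
m=camera_model("wrist");w=get_image("wrist");cv2.imwrite("pics/w8.png",w)
k,c=hsv(w,(0,110,50),(8,255,255));print(k.sum(),c,rect(k),np.round([atz("wrist",p,.077,m)[:2] for p in cv2.boxPoints(rect(k))],4).tolist())
for x in(.595,.605):print(x,proj("wrist",[x,.1,.077],m),proj("wrist",[x,.1,.042],m))
ys=np.argwhere(k)
for r in range(ys[:,0].min(),ys[:,0].max(),8):
  x=np.where(k[r])[0];print(r,x.min(),x.max(),w[r,x.min():x.max():4,2])
```

```text
18.15 [0.5997 0.1084 0.1259] [ 2.173  2.268 -0.   ]
1088 [278.43014706 227.08547794] ((278.5, 225.0), (90.0, 13.0), 90.0) [[0.5929, 0.134], [0.6014, 0.1344], [0.6045, 0.0697], [0.5953, 0.0693]]
0.595 [273.21590659 228.9651487 ] [274.07612383 214.2037589 ]
0.605 [287.80931309 229.57522258] [286.97826782 214.74918423]
180 275 281 [60 63]
188 272 284 [67 65 58]
196 272 284 [106 131 130]
204 273 285 [118 129 130]
212 272 284 [106 130 131]
220 272 284 [108 129 131]
228 272 285 [ 97 126 129 113]
236 272 285 [ 97 130 123 111]
244 272 285 [105 225 214 175]
252 273 285 [190 217 209]
260 273 284 [188 221 209]
268 273 284 [195 222 205]
```

Call:
{"op": "apply_moves", "data": {"motion": [{"x": -0.1, "y": 0, "z": -4, "yaw": 0, "hand": 0}, {"x": -0.1, "y": 0, "z": -8, "yaw": 0, "hand": 0}, {"x": -0.1, "y": 0, "z": -10.5, "yaw": 0, "hand": 0}, {"x": -0.1, "y": 0, "z": -11.3, "yaw": 0, "hand": 0}, {"x": -0.1, "y": 0, "z": -11.3, "yaw": 0, "hand": -1}, {"x": -0.1, "y": 0, "z": -11.3, "yaw": 0, "hand": -1}, {"x": -0.1, "y": 0, "z": -11.3, "yaw": 0, "hand": -1}, {"x": -0.1, "y": 0, "z": -11.3, "yaw": 0, "hand": -1}, {"x": -0.1, "y": 0, "z": -11.3, "yaw": 0, "hand": -1}, {"x": -0.1, "y": 0, "z": -11.3, "yaw": 0, "hand": -1}]}}

```text
clock: 19.45
position: [0.5983, 0.1089, 0.0126]
ee_rot: [-2.173, -2.269, 0.001]
force: [-3.8, -0.7, 6.3]
width: 0.104
gripper_force: 40.0
```

Call:
{"op": "apply_moves", "data": {"motion": [{"x": 0, "y": 0.3, "z": 0, "yaw": 0, "hand": -1}, {"x": 0, "y": 0.9, "z": 0, "yaw": 0, "hand": -1}, {"x": -0.1, "y": 1.7, "z": 0, "yaw": 0, "hand": -1}, {"x": -0.1, "y": 2.6, "z": 0, "yaw": 0, "hand": -1}, {"x": -0.2, "y": 3.5, "z": 0, "yaw": 0, "hand": -1}, {"x": -0.2, "y": 4.4, "z": 0, "yaw": 0, "hand": -1}, {"x": -0.2, "y": 5.3, "z": 0, "yaw": 0, "hand": -1}, {"x": -0.3, "y": 6.2, "z": 0, "yaw": 0, "hand": -1}, {"x": -0.3, "y": 6.9, "z": 0, "yaw": 0, "hand": -1}, {"x": -0.3, "y": 7.3, "z": 0, "yaw": 0, "hand": -1}]}}

```text
clock: 20.7
position: [0.5951, 0.182, 0.0126]
ee_rot: [-2.173, -2.269, 0.002]
force: [-5.8, -2.1, 8.3]
width: 0.103
gripper_force: 40.0
```

Call:
{"op": "apply_moves", "data": {"motion": [{"x": 0, "y": 0.3, "z": 0, "yaw": 0, "hand": -1}, {"x": 0, "y": 0.9, "z": 0, "yaw": 0, "hand": -1}, {"x": -0.1, "y": 1.7, "z": 0, "yaw": 0, "hand": -1}, {"x": -0.1, "y": 2.6, "z": 0, "yaw": 0, "hand": -1}, {"x": -0.2, "y": 3.5, "z": 0, "yaw": 0, "hand": -1}, {"x": -0.2, "y": 4.4, "z": 0, "yaw": 0, "hand": -1}, {"x": -0.2, "y": 5.3, "z": 0, "yaw": 0, "hand": -1}, {"x": -0.3, "y": 6.2, "z": 0, "yaw": 0, "hand": -1}, {"x": -0.3, "y": 6.9, "z": 0, "yaw": 0, "hand": -1}, {"x": -0.3, "y": 7.2, "z": 0, "yaw": 0, "hand": -1}]}}

```text
clock: 21.95
position: [0.5919, 0.2543, 0.0127]
ee_rot: [-2.172, -2.269, 0.002]
force: [-6.1, -2.9, 8.2]
width: 0.107
gripper_force: 40.0
```

Call:
{"op": "apply_moves", "data": {"motion": [{"x": 0, "y": 0.2, "z": 0, "yaw": 0, "hand": -1}, {"x": 0, "y": 0.4, "z": 0, "yaw": 0, "hand": -1}, {"x": 0, "y": 0.4, "z": 0, "yaw": 0, "hand": -1}, {"x": 0, "y": 0.4, "z": 0, "yaw": 0, "hand": -1}]}}

```text
clock: 22.45
position: [0.5917, 0.2583, 0.0127]
ee_rot: [-2.172, -2.269, 0.002]
force: [-6.3, -0.6, 6.9]
width: 0.107
gripper_force: 40.0
```

Call:
{"op": "apply_moves", "data": {"motion": [{"x": 0, "y": 0, "z": 0, "yaw": 0, "hand": -0.3}, {"x": 0, "y": 0, "z": 0, "yaw": 0, "hand": -0.3}, {"x": 0, "y": 0, "z": 0, "yaw": 0, "hand": -0.3}, {"x": 0, "y": 0, "z": 0, "yaw": 0, "hand": -0.3}, {"x": 0, "y": 0, "z": 2, "yaw": 0, "hand": -0.3}, {"x": 0, "y": 0, "z": 6, "yaw": 0, "hand": 1}, {"x": 0, "y": 0, "z": 12, "yaw": 0, "hand": 1}, {"x": 0, "y": -2, "z": 16, "yaw": 0, "hand": 1}, {"x": -3, "y": -5, "z": 18, "yaw": 0, "hand": 1}, {"x": -3, "y": -5, "z": 18, "yaw": 0, "hand": 1}]}}

```text
clock: 23.7
position: [0.563, 0.2063, 0.1958]
ee_rot: [2.173, 2.265, 0.005]
force: [0.3, 0.7, -0.5]
width: 0.846
gripper_force: 0.0
```

Run:
```python
from h import *
s=observe();print(s["clock"],np.round(s["position"],4),s["width"])
t=get_image("top");w=get_image("wrist");sc=get_image("scene");mw=camera_model("wrist")
print("seat pred",proj("wrist",[.5993,.115,.084],mw),proj("scene",[.5993,.115,.084]),proj("top",[.5993,.115,.084]))
for n in("wrist","scene","top"):
  for q in("specimen","carriage_grip"):print(n,q,[(np.round(d["rect"]).tolist(),round(d["p"],2)) for d in recognise(q,n)[:3]])
cv2.imwrite("pics/w9.png",w)
cv2.imwrite("pics/m9.png",np.hstack([cv2.resize(w,(533,400)),cv2.resize(sc[190:290,330:397],(267,400),interpolation=cv2.INTER_CUBIC)]))
```

```text
23.7 [0.563  0.2063 0.1958] 0.8456448623515302
seat pred [315.78046329 298.25996674] [370.94516011 234.68595601] [217.7203508  182.80448215]
wrist specimen [([291.0, 249.0, 349.0, 300.0], 0.56)]
wrist carriage_grip [([249.0, 106.0, 372.0, 367.0], 0.74), ([60.0, 140.0, 143.0, 203.0], 0.66)]
scene specimen [([371.0, 233.0, 383.0, 254.0], 0.46)]
scene carriage_grip [([316.0, 224.0, 424.0, 281.0], 0.96)]
top specimen [([212.0, 173.0, 227.0, 192.0], 0.61)]
top carriage_grip [([191.0, 168.0, 241.0, 202.0], 0.63)]
```

View pics/m9.png

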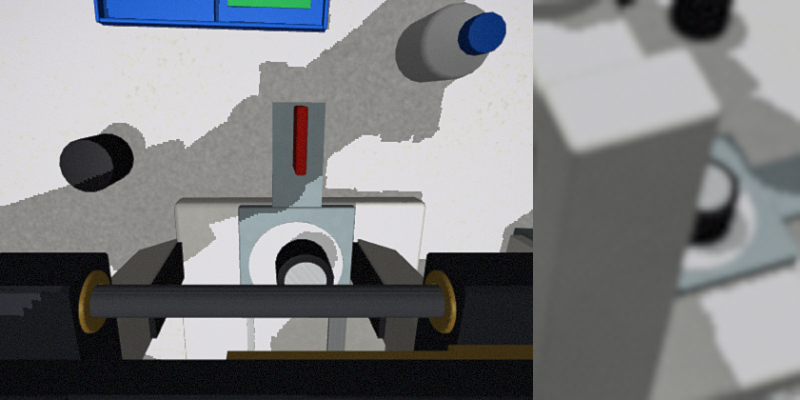

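Carriage is out with the red tab at panel (300,140), and the specimen stands on the white disc at (305,270); the scene crop confirms it upright. Move above it and measure.

Call:
{"op": "apply_moves", "data": {"motion": [{"x": 2, "y": -4, "z": 0, "yaw": 0, "hand": 1}, {"x": 3.6, "y": -9, "z": 0, "yaw": 0, "hand": 1}, {"x": 3.6, "y": -9, "z": -2, "yaw": 0, "hand": 1}, {"x": 3.6, "y": -9, "z": -4, "yaw": 0, "hand": 1}, {"x": 3.6, "y": -9, "z": -4, "yaw": 0, "hand": 1}]}}

```text
clock: 24.78
position: [0.598, 0.1175, 0.1505]
ee_rot: [-2.172, -2.267, 0.004]
force: [-0.2, 0.8, -0.3]
width: 1.0
gripper_force: 0.0
```

Run:
```python
from h import *
s=observe();print(s["clock"],np.round(s["position"],4),s["width"])
m=camera_model("wrist");w=get_image("wrist");cv2.imwrite("pics/w10.png",w)
print("TCP-down pred",proj("wrist",[*s["position"][:2],.084],m))
for q in("specimen",):
  for d in silhouettes(q,"wrist")[:3]:
    k=d["mask"];ys,xs=np.where(k);r=d["rect"];print(np.round(r),round(d["p"],2),k.sum())
    # bright top face
g=cv2.cvtColor(w,cv2.COLOR_BGR2GRAY);d=silhouettes("specimen","wrist")[0];x0,y0,x1,y1=[int(v) for v in d["rect"]]
for r in range(y0-12,y1+40,5):print(r,''.join(' .:-=+*#%@'[min(9,int(g[r,c])//26)] for c in range(x0-20,x1+20,2)))
```

```text
24.775 [0.598  0.1175 0.1505] 0.9999230087726617
TCP-down pred [280.89674464 210.29516655]
[251. 164. 326. 248.] 0.57 4852
152 --------=+********************************=-----=-----=---
157 ------+**************************************+--=--------=
162 ---+********************************************=---------
167 -+***********************:      .-+***************=---=---
172 ********************                   +************-----=
177 ****************=        .... . .         =********%%*****
182 ***************.     ...  .  ....  .       .********%%****
187 *************+  .  .   ..-========-.    . .  =******%%%***
192 ************* .    ..==================.    . -******%%%**
197 ************. . . :======================. ..  :***%%%%%**
202 ***********+     ========================+= ....***%%%%%**
207 ***********..   -==================+==#%###=.....@%%%%%%**
212 **%%%%%%%%%.    ================%##########*....-%%%%%%***
217 %%%%%%%%%%%- .  :==============############-....=%%%%%%***
222 %%%%%%%%%%%%     ============#############*....:%%%%%%****
227 %%%%%%%%%%%%%.    :======+%##############:... =%%%%%#*****
232 *%%%%%%%%%%%%%+  .  .=+################......%%%%%%*******
237 **#%%%%%%%%%%%%%%:......:-####%###=.......-%%%%%%*********
242 *****%%%%%%%%%%%%%%%=:................:@%%%%%%%***********
247 ********%%%%%%%%%%%%%%%%%%@%#+=*@%%%%%%%%%%%*****+********
252 ************%%%%%%%%%%%%%%%%%%%%%%%%%%%%****+*********--=-
257 ******************#%%%%%%%%%%%%%%#************+*****------
262 ************************************************----------
267 *********************************************-------------
272 *************************************---------------------
277 #%%%%%%%%%%%%%%%%%%%%%%%++++++++++++++++++++++++==========
282 #%%%%%%%%%%%%%%%%%%%%%+*+++++++++++++++++++++++===========
287 #%%%%%%%%%%%%%%%%%%++++++++++++++++++++++++++++===========
```

Call:
{"op": "apply_moves", "data": {"motion": [{"x": 0.7, "y": -0.2, "z": -3, "yaw": 0, "hand": 1}, {"x": 0.7, "y": -0.2, "z": -7, "yaw": 0, "hand": 1}, {"x": 0.7, "y": -0.2, "z": -11, "yaw": 0, "hand": 1}, {"x": 0.7, "y": -0.2, "z": -13.2, "yaw": 0, "hand": 1}, {"x": 0.7, "y": -0.2, "z": -13.2, "yaw": 0, "hand": 1}, {"x": 0.7, "y": -0.2, "z": -13.2, "yaw": 0, "hand": -1}, {"x": 0.7, "y": -0.2, "z": -13.2, "yaw": 0, "hand": -1}, {"x": 0.7, "y": -0.2, "z": -13.2, "yaw": 0, "hand": -1}, {"x": 0.7, "y": -0.2, "z": -13.2, "yaw": 0, "hand": -1}, {"x": 0.7, "y": -0.2, "z": -13.2, "yaw": 0, "hand": -1}], "newtons": 20}}

```text
clock: 26.18
position: [0.6061, 0.1159, 0.0205]
ee_rot: [2.173, 2.268, 0.0]
force: [-0.8, -1.4, 5.1]
width: 0.605
gripper_force: 20.0
```

Call:
{"op": "apply_moves", "data": {"motion": [{"x": 0, "y": 0, "z": 0.5, "yaw": 0, "hand": -1}, {"x": 0, "y": 0, "z": 2, "yaw": 0, "hand": -1}, {"x": 0, "y": 0, "z": 5, "yaw": 0, "hand": -1}, {"x": 0, "y": 1, "z": 8, "yaw": 0, "hand": -1}, {"x": 0, "y": 4, "z": 11, "yaw": -10, "hand": -1}, {"x": -1, "y": 8, "z": 12, "yaw": -20, "hand": -1}, {"x": -2, "y": 12, "z": 12, "yaw": -30, "hand": -1}, {"x": -3, "y": 16, "z": 12, "yaw": -40, "hand": -1}, {"x": -4, "y": 20, "z": 12, "yaw": -50, "hand": -1}, {"x": -4.6, "y": 24, "z": 12, "yaw": -60, "hand": -1}]}}

```text
clock: 27.42
position: [0.5594, 0.3575, 0.1413]
ee_rot: [-3.018, -0.87, -0.001]
force: [0.5, -0.4, -0.4]
width: 0.605
gripper_force: 20.0
```

Call:
{"op": "apply_moves", "data": {"motion": [{"x": 0, "y": 2, "z": 0, "yaw": -10, "hand": -1}, {"x": 0, "y": 4, "z": 0, "yaw": -20, "hand": -1}, {"x": 0, "y": 6.2, "z": 0, "yaw": -30, "hand": -1}, {"x": 0, "y": 6.2, "z": 0, "yaw": -30, "hand": -1}, {"x": 0, "y": 6.2, "z": 0, "yaw": -30, "hand": -1}]}}

```text
clock: 28.05
position: [0.5602, 0.417, 0.1405]
ee_rot: [3.14, 0.072, 0.0]
force: [-0.7, 0.2, 0.4]
width: 0.605
gripper_force: 20.0
```

Run:
```python
from h import *
s=observe();print(s["clock"],np.round(s["position"],4),np.round(s["ee_rot"],3),s["width"],s["gripper_force"])
m=camera_model("wrist");w=get_image("wrist");t=get_image("top");cv2.imwrite("pics/w11.png",w);mt=camera_model("top")
k,c=hsv(t,(45,100,40),(75,255,255),(115,180,157,216));print("top pad",k.sum(),np.round([atz("top",p,.006,mt)[:2] for p in cv2.boxPoints(rect(k))],3).tolist())
k,c=hsv(w,(45,100,40),(75,255,255));print("wrist pad",k.sum(),rect(k),np.round([atz("wrist",p,.006,m)[:2] for p in cv2.boxPoints(rect(k))],3).tolist())
print(np.round([proj("wrist",[x,y,.006],m) for x,y in((.6,.467),(.6,.367),(.52,.367),(.52,.467))]))
b=cv2.inRange(cv2.cvtColor(w,cv2.COLOR_BGR2HSV),(105,120,40),(125,255,255));ys,xs=np.where(b>0)
print("blue",xs.min(),xs.max(),ys.min(),ys.max(),[np.round(atz("wrist",p,.018,m)[:2],3) for p in((xs.min(),ys.min()),(xs.max(),ys.min()))])
```

```text
28.05 [0.5602 0.417  0.1405] [3.14  0.072 0.   ] 0.6053261169566754 19.999835193157196
top pad 361 [[0.599, 0.469], [0.597, 0.369], [0.522, 0.367], [0.523, 0.467]]
wrist pad 19930 ((88.28856658935547, 137.2572784423828), (181.75392150878906, 113.70997619628906), 2.544804334640503) [[0.548, 0.672], [0.645, 0.652], [0.646, 0.502], [0.548, 0.51]]
[[224. 142.]
 [339. 148.]
 [331. 234.]
 [224. 230.]]
blue 199 365 126 356 [array([0.614, 0.486]), array([0.62 , 0.349])]
```

Call:
{"op": "apply_moves", "data": {"motion": [{"x": 0, "y": 0.1, "z": -4, "yaw": 0, "hand": -1}, {"x": 0, "y": 0.1, "z": -8, "yaw": 0, "hand": -1}, {"x": 0, "y": 0.1, "z": -12, "yaw": 0, "hand": -1}, {"x": 0, "y": 0.1, "z": -14, "yaw": 0, "hand": -1}, {"x": 0, "y": 0.1, "z": -15, "yaw": 0, "hand": -1}, {"x": 0, "y": 0.1, "z": -15.5, "yaw": 0, "hand": -1}, {"x": 0, "y": 0.1, "z": -15.7, "yaw": 0, "hand": -1}, {"x": 0, "y": 0.1, "z": -15.7, "yaw": 0, "hand": -1}]}}

```text
clock: 29.15
position: [0.5605, 0.4193, -0.016]
ee_rot: [-3.14, -0.068, -0.002]
force: [0.9, 0.1, -1.1]
width: 0.606
gripper_force: 20.0
```

Call:
{"op": "apply_moves", "data": {"motion": [{"x": 0, "y": 0, "z": -0.1, "yaw": 0, "hand": -1}, {"x": 0, "y": 0, "z": -0.2, "yaw": 0, "hand": -1}, {"x": 0, "y": 0, "z": -0.2, "yaw": 0, "hand": -1}]}}

```text
clock: 29.52
position: [0.5604, 0.4192, -0.0174]
ee_rot: [-3.14, -0.067, -0.002]
force: [-2.6, -2.1, 8.1]
width: 0.605
gripper_force: 20.0
```

Call:
{"op": "apply_moves", "data": {"motion": [{"x": 0, "y": 0, "z": 0, "yaw": 0, "hand": 0.43}, {"x": 0, "y": 0, "z": 0, "yaw": 0, "hand": 0.43}, {"x": 0, "y": 0, "z": 0, "yaw": 0, "hand": 0.43}, {"x": 0, "y": 0, "z": 0, "yaw": 0, "hand": 0.43}, {"x": 0, "y": 0, "z": 1, "yaw": 0, "hand": 0.43}, {"x": 0, "y": 0, "z": 4, "yaw": 0, "hand": 0.43}, {"x": 0, "y": 0, "z": 9, "yaw": 0, "hand": 0.43}, {"x": -2, "y": 0, "z": 15, "yaw": 0, "hand": 0.43}, {"x": -5, "y": 0, "z": 20, "yaw": 0, "hand": 0.43}, {"x": -5, "y": 0, "z": 20, "yaw": 0, "hand": 0.43}]}}

```text
clock: 30.78
position: [0.5096, 0.4221, 0.1874]
ee_rot: [-3.134, -0.072, -0.009]
force: [0.5, -0.1, -0.1]
width: 0.716
gripper_force: 0.0
```

Run:
```python
from h import *
s=observe();print(s["clock"],np.round(s["position"],4),s["width"],np.round(s["force"],1))
m=camera_model("wrist");w=get_image("wrist");mt=camera_model("top");t=get_image("top");sc=get_image("scene")
for n in("wrist","scene","top"):print(n,[(np.round(d["rect"]).tolist(),round(d["p"],2)) for d in recognise("specimen",n)[:4]],np.round(proj(n,[.5605,.419,.046])))
p=proj("wrist",[.5605,.419,.046],m).astype(int);g=cv2.cvtColor(w,cv2.COLOR_BGR2GRAY)
for r in range(p[1]-45,p[1]+50,5):print(r,''.join(' .:-=+*#%@'[min(9,int(g[r,c])//26)] for c in range(p[0]-60,p[0]+60,2)))
for n,img,b,z in(("tab",t,(170,165,225,200),.077),("knob",t,(290,145,320,195),.09)):
  k,c=hsv(img,(0,100,50),(8,255,255),b);print(n,k.sum(),c is not None and np.round(atz("top",c,z,mt),4))
o=cv2.imread("pics/scene0.png");d=cv2.absdiff(sc,o)[230:300,150:215].max(2);print("rod area diff",(d>40).sum())
print([(np.round(d["rect"]).tolist(),round(d["p"],2)) for d in recognise("rod","scene")[:4]])
```

```text
30.775 [0.5096 0.4221 0.1874] 0.7160444296398171 [ 0.5 -0.1 -0.1]
wrist [([256.0, 99.0, 318.0, 165.0], 0.59), ([441.0, 0.0, 559.0, 237.0], 0.57)] [281. 132.]
scene [([446.0, 205.0, 465.0, 226.0], 0.7)] [455. 211.]
top [([133.0, 192.0, 142.0, 206.0], 0.64)] [131. 197.]
87 ::::--:--::::::-::::-:-::::-:-:::-::::::::==================
92 :::-:-------------------------------------*****************=
97 :::::------------=-------------------=----*****************=
102 ::--::-------------------. ...........---=*****************=
107 :-::::---------------....................:------**********+=
112 -:::::-------------......=+++++++++++-......-------=******+=
117 ::-:-::----------.....=+++++++++++++++++:... :--------=***==
122 ::::::----------.....+++++++++++++++++++++... ----------=*=+
127 :::::::--------- ...*+++++++++++++++++++++-....----------*==
132 ::--:::--------: ...++++++++++++++++++++++=....=----------+=
137 :-::::---------- ...=+++++++++++++++++++++: ...----------:-+
142 ::::::----------: ...++++++++++++++++++++:... -----------:++
147 :::::::----------- ...:+++++++++++++++++.....------------:::
152 :::::::------------: ....:++++++++++-......--------------:::
157 :::::::---------------........... .... .:---------------::::
162 ===::::-------------------:........:--------------------::::
167 =====-:-------------------------------------------------::::
172 ========::::::::::::-:----------------------------------::::
177 =========:::::::::::::::::::::::::::::::::::::::::::::::::::
tab 46 [0.5936 0.2466 0.077 ]
knob 2 [ 0.6319 -0.1898  0.09  ]
rod area diff 333
[([81.0, 225.0, 126.0, 275.0], 0.75), ([203.0, 179.0, 263.0, 200.0], 0.66), ([167.0, 233.0, 195.0, 292.0], 0.59)]
```

```bash
python3 -c "
from cell import *
print(sign_off())"
```

```text
the job is handed in; nothing more can be done
None
```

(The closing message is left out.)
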